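Nest the mixing cups back on their rack

TASK

Put the paint-mixing cups away: take the cup that lies on the bench, lay it on the rack's two rails with its mouth towards the end plate like the other cups, and slide the cups along the rails until all three are nested fully home in one another, with the innermost cup's mouth against the end plate. Leave the paint tin, brush, tape and sanding block where they are.

Things in the scene. Friction and masses are not known exactly. Their poses are not given: they have to be found in the camera images.
- cup_bench_centre (a point): plain white plastic mixing cup, tapered: 78 mm tall, 62 mm across the mouth, 40 mm across the foot (the foot's edge is bevelled 5 mm), wall 1.8 mm, bottom 24 mm thick, 60 g. This one lies on its side on the bench, to the right of the rack, and rolls away if nudged. The point lies on the cup's axis half-way up (39 mm from foot and from mouth; the cup is 51 mm thick there); z points along the axis to the mouth, x and y carry no meaning. 
- cup_bench_mouth (a point): Centre of the mouth (rim plane, 78 mm from the foot) of the cup that starts on the bench; axes as at its centre.
- cup_rail_centre (a point): Second cup, the same in every way (plain white plastic mixing cup, tapered: 78 mm tall, 62 mm across the mouth, 40 mm across the foot (the foot's edge is bevelled 5 mm), wall 1.8 mm, bottom 24 mm thick, 60 g): starts lying on the rack's rails, mouth towards the end plate, a gap behind the innermost cup. The point lies on the cup's axis half-way up (39 mm from foot and from mouth; the cup is 51 mm thick there); z points along the axis to the mouth, x and y carry no meaning. 
- cup_rail_mouth (a point): Centre of the mouth (rim plane, 78 mm from the foot) of the second cup; axes as at its centre.
- cup_inner_centre (a point): Innermost cup, the same again: starts lying on the rails with its mouth at the end plate (0 to 10 mm off). The point lies on the cup's axis half-way up (39 mm from foot and from mouth; the cup is 51 mm thick there); z points along the axis to the mouth, x and y carry no meaning. 
- cup_inner_mouth (a point): Centre of the mouth (rim plane, 78 mm from the foot) of the innermost cup; axes as at its centre.
- rack_stop (a point): Fixed cup rack: two level round steel rails (8 mm thick, axes 28 mm apart, 30 mm above the bench) from an upright end plate (76 mm wide, 87 mm high). Point: on the plate's inner face, midway between the rails, at their axes' height; y points along the rails into the plate (they run from y = -0.340 to 0), z up, x across. Three cups nested home have mouth centres at about y = -0.002, -0.026, -0.053.
- rack_open (a point): The rails' open end, 340 mm from the end plate, midway between them at their axes' height (axes as at rack_stop); the last 10 mm curve down to the bench. A cup on the rails has its axis 20 mm (foot) to 32 mm (mouth) above the rail axes. Pushed mouth first it rides over the foot of the cup ahead until that foot meets its thick bottom: mouths 24 mm apart.
- paint_tin: closed paint tin, 103 mm across and 120 mm tall, standing; bystander. Origin at the centre of its underside, z up.
- brush: paint brush lying flat, 44 x 195 x 17 mm; bystander. Origin under its middle.
- tape_roll: roll of masking tape lying flat, 98 mm across, 25 mm high; bystander. Origin at the centre of its underside.
- sander: brown sanding block, 60 x 112 x 34 mm; bystander. Origin at the centre of its underside.
Things that resemble listed ones, but are neither listed nor needed, are in the scene too. Leave any green or turquoise look-alike of the part that bears cup_bench_centre alone. Leave any purple look-alike of the part that bears cup_inner_centre alone.

How it is judged:
By the outcome, as a careful person would: the job done as asked, in the order asked, and still so for the second after the job is handed in, with the robot touching nothing.
It also fails if it takes over 45 s, if anything falls off the work surface, if the arm or the gripper's body presses on something with over 40 N, if the wrist force passes 120 N, or if a joint passes its speed limit or range.

ROBOT

A 7-joint arm with a two-finger parallel gripper is mounted at the origin on a cart in front of the work surface, level with it; the furniture and walls round the work are solid. World frame = base frame: x ahead of the robot, y to its left, z up, the work surface at z = 0. Lengths are in mm, angles in rad, forces in N, time in s.
With the tool pointing down it reaches from about 400 to 875 mm from the base axis. Payload 4.4 kg.
Tool frame: the origin (TCP) lies midway between the tips of the shut fingers; the grasp point (between the pads) lies 19 mm behind it; z points along the fingers, y is the line along which they close (so a half turn about z gives the same grasp; the last joint's range is limited). The gripper opens to 85 mm and grips with 20 to 120 N. Pads are 22 mm wide; open, the fingers measure 114 mm over their backs; the gripper's body (76 mm by 85 mm) begins 54 mm behind the grasp point. The pads swing forward as they close: fully open they stand 13 mm farther back than shut.
Start: joints at [-1.192, 0.628, 0.038, 1.517, -0.027, 0.996, -0.02], TCP at [279.66, 586.778, 231.313] pointing down, gripper open.
Joint ranges: [-3.06, 3.06], [-0.37, 2.12], [-1.25, 1.32], [0.18, 2.47], [-1.1, 4.24], [0.23, 1.98], [-2.94, 2.94]. Speed limits (rad/s): [2.57, 2.57, 3.14, 3.14, 3.14, 3.14, 3.14].

INTERFACE

Orientations are given as [roll, pitch, yaw] about the fixed x, y, z axes, in that order (R = Rz(yaw) Ry(pitch) Rx(roll)).
In Python, from cell import read_state, get_image, finish_job gives the robot as it stands.
- The arm moves only by the tool send_rows, never from a script. Its argument "series" is a list of rows, each an object of numbers: "ax", "ay", "az": the turn, a rotation vector about the tool's x, y, z in rad; "dx", "dy", "dz": the shift along the tool's x, y, z in cm; "hand": the closure, from 0 (fully open) to 1 (shut). In form: [{"ax": .., "ay": .., "az": .., "dx": .., "dy": .., "dz": .., "hand": ..}, ...]. A call has 1 to 10 rows; each row is the pose to reach, as a shift and turn from the pose commanded when the call began, along the tool's axes at that moment; what a row does not reach only later rows make up. A row lasts 1/10 s, in which the tool goes at most 50 mm and 8.59 degrees, less where a joint would pass 70% of its speed; a pose out of reach is approached as far as the arm can. A call with a gripper value outside its range is refused whole. The fingers move at their own pace and stop on an object; the grip force is fixed at half the most. Time passes only in rows, so rows that repeat a pose let the fingers close. It gives the time, the measured TCP pose, the force, the opening and the grip force at its end, in the units of the state.
- read_state(): the state, without advancing time (a new reading comes with each control period).
- get_image(name): name is "side" or "top"; returns a dict with "pixels" (480x640x3 uint8, red, green, blue), "mtx" (3x3 intrinsics, pixels), "R" (3x3) and "t" (3): a world point X has camera coordinates R X + t. Camera axes: x right, y down, z forward; pixel columns grow to the right and rows downward; lengths in mm; the calibration is good to about 2 mm. A picture is of the moment at which its call begins. There is no depth.
- finish_job(): hands the job in; it is judged then, once.
The state is a dict: "clock": time; "qpos": joint angles; "qd": joint speeds; "tau": joint torques, N m; "eef_pos": TCP position; "tool_rot": TCP orientation; "force": force on the tool from outside, world axes, zero at the start; "torque": the same for the moment, N m; "width": finger opening in mm; "gripper_force": force on a finger pad.
Only numpy, scipy, OpenCV 4.12 (cv2) and the standard library are available. Lean on these libraries where they do the work, as an engineer would, in place of code of your own. Each camera call takes 0.05 s, during which the arm holds its last target. There are 200 camera calls.

## Working session

There is one attempt and no reset: what is moved stays moved. The work goes in short steps, Python scripts to look and compute and a tool call to move; the robot and the scene stay as the last step left them, time stands still between calls to the robot, and variables do not carry over. Pictures are saved under pics/ and viewed, at most 10 in all, crops included, and the job is handed in when it is done.

Besides the shell and the picture viewer there is one more tool, called after "Call:" as name(argument=value, ...) on one line, values as JSON. send_rows: Moves the arm, as the interface text tells. Its arguments: {"type":"object","properties":{"series":{"type":"array","items":{"type":"object","properties":{"ax":{"type":"number"},"ay":{"type":"number"},"az":{"type":"number"},"dx":{"type":"number"},"dy":{"type":"number"},"dz":{"type":"number"},"hand":{"type":"number"}}}}},"required":["series"]}

```bash
mkdir -p pics; ls; python3 - <<'E'
from cell import read_state,get_image
import cv2
s=read_state();print({k:s[k] for k in('clock','eef_pos','tool_rot','width')})
for n in('side','top'):
    d=get_image(n);cv2.imwrite(f'pics/{n}0.png',d['pixels'][:,:,::-1]);print(n,d['mtx'],d['R'],d['t'])
E
```

```text
pics
{'clock': 0.0, 'eef_pos': array([279.35625791, 586.19530064, 230.39001088]), 'tool_rot': array([-3.13965997e+00,  1.36486241e-05,  2.69684645e+00]), 'width': 85.64644084282268}
side [[572.48998529   0.         326.29618929]
 [  0.         572.48998529 240.90657413]
 [  0.           0.           1.        ]] [[ 0.90070564 -0.43441877  0.00311007]
 [-0.22453655 -0.4716494  -0.85271928]
 [ 0.37190412  0.76735075 -0.52236018]] [-554.51407766  175.06061311 1359.60048687]
top [[521.41071557   0.         320.69638987]
 [  0.         521.41071557 238.57120611]
 [  0.           0.           1.        ]] [[ 0.01636428 -0.99980703  0.01086813]
 [-0.99346388 -0.01748662 -0.11279954]
 [ 0.11296782 -0.00895121 -0.99355833]] [ -37.82550662  577.85970382 1579.77362949]
```

View pics/side0.png

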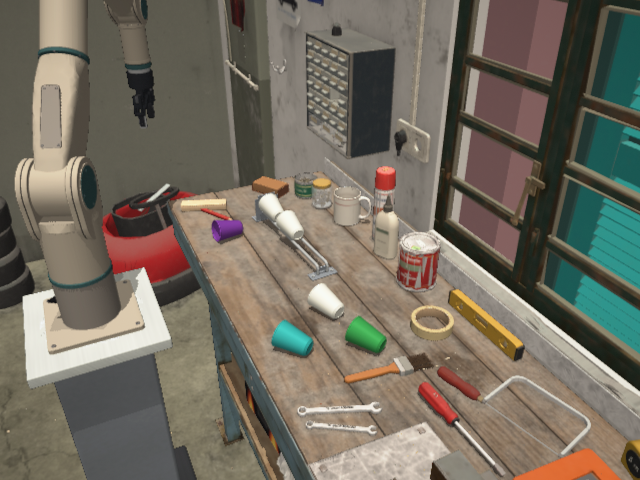

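View pics/top0.png

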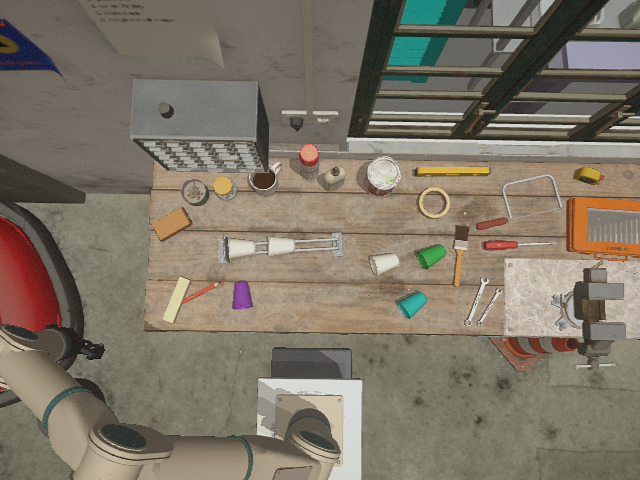

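Top view: three white cups, bench (383,263), rail (281,246) and inner (240,249). The last two are on the rails, with the end plate at (222,249) and the open end at (338,244). The green (430,256), turquoise (411,304) and purple (242,294) cups are look-alikes. The white cup at (383,263), side view (325,301), lies free to the right of the rack, so it is the one meant. I'll measure it and confirm in an enlarged crop.

```bash
cat > h.py <<'E'
import numpy as np,cv2
from cell import get_image,read_state
def tri(a,pa,b,pb):
    P=[d['mtx']@np.c_[d['R'],d['t']] for d in(a,b)]
    X=cv2.triangulatePoints(P[0],P[1],np.float64(pa).reshape(2,1),np.float64(pb).reshape(2,1))[:,0];return X[:3]/X[3]
def onz(d,p,z):
    c=-d['R'].T@d['t'];r=d['R'].T@np.linalg.inv(d['mtx'])@np.r_[p,1.];return c+r*(z-c[2])/r[2]
def proj(d,X):
    q=d['mtx']@(d['R']@np.asarray(X,float)+d['t']);return q[:2]/q[2]
def cups(d,box,amin=150):
    x0,y0,x1,y1=box;h=cv2.cvtColor(d['pixels'],cv2.COLOR_RGB2HSV)
    m=((h[...,1]<45)&(h[...,2]>165)).astype(np.uint8);k=np.zeros_like(m);k[y0:y1,x0:x1]=m[y0:y1,x0:x1]
    k=cv2.morphologyEx(k,cv2.MORPH_OPEN,np.ones((5,5)))
    n,l,st,c=cv2.connectedComponentsWithStats(k);out=[]
    for i in range(1,n):
        if st[i,4]<amin: continue
        ys,xs=np.where(l==i);p=np.c_[xs,ys].astype(float);m0=p.mean(0);u=np.linalg.svd(p-m0,full_matrices=False)[2][0]
        v=[-u[1],u[0]];s=(p-m0)@u;w=(p-m0)@v;lo,hi=s.min(),s.max()
        wd=lambda a,b:np.ptp(w[(s>=a)&(s<=b)])
        wl,wh=wd(lo+2,lo+8),wd(hi-8,hi-2)
        if wl>wh:u=-u;lo,hi=-hi,-lo;wl,wh=wh,wl
        out.append(dict(c=m0,foot=m0+lo*u,mouth=m0+hi*u,w=(wl,wh),area=st[i,4]))
    return out
E
python3 - <<'E'
from h import *
t,s=get_image('top'),get_image('side')
np.set_printoptions(precision=1,suppress=True)
T=cups(t,(215,225,405,280));S=cups(s,(245,185,350,325))
for n,L,d in(('T',T,t),('S',S,s)):
    for c in L: print(n,c['c'],c['foot'],c['mouth'],c['w'],c['area'])
T.sort(key=lambda c:c['c'][0]);S.sort(key=lambda c:c['c'][0])
for a,b in zip(T,S):
    print('ctr',tri(t,a['c'],s,b['c']),'foot',tri(t,a['foot'],s,b['foot']),'mouth',tri(t,a['mouth'],s,b['mouth']))
a=cv2.resize(t['pixels'][215:285,205:415],None,fx=3.7,fy=3.7,interpolation=cv2.INTER_CUBIC)
b=cv2.resize(s['pixels'][185:325,245:385],None,fx=2.3,fy=2.3,interpolation=cv2.INTER_CUBIC)
o=np.zeros((a.shape[0]+b.shape[0],a.shape[1],3),np.uint8);o[:a.shape[0]]=a;o[a.shape[0]:,:b.shape[1]]=b
cv2.imwrite('pics/crop1.png',o[:,:,::-1])
print(o.shape)
E
```

```text
T [280.2 245.3] [293.2 244.6] [268.6 246. ] (np.float64(14.141117835984238), np.float64(17.190570639914494)) 389
T [240.5 247.6] [254.1 247.1] [228.7 247.9] (np.float64(13.092106994781195), np.float64(17.189137517146666)) 400
T [386.2 262.2] [398. 258.] [375.2 266.1] (np.float64(13.25153018418536), np.float64(17.085910445855312)) 333
S [280.6 213.3] [299.6 231.4] [262.6 196.3] (np.float64(14.862862260341178), np.float64(17.002377458690518)) 760
S [343.6 215.3] [343.1 206.7] [344.1 224.3] (np.float64(11.34232940670871), np.float64(11.34232940670871)) 211
S [324.5 298.3] [338.9 309.7] [311.8 288.2] (np.float64(16.55901284119568), np.float64(22.64215016556274)) 636
ctr [556.9 214.9  35.5] foot [583.3 173.  -13.4] mouth [532.  248.6  84.3]
ctr [ 623.2  102.2 -231.6] foot [ 639.8   52.2 -249.2] mouth [ 608.1  145.6 -214.7]
ctr [ 524.4 -216.1  250.3] foot [ 522.1 -236.8  282.5] mouth [ 527.1 -196.5  216.9]
(581, 777, 3)
```

View pics/crop1.png

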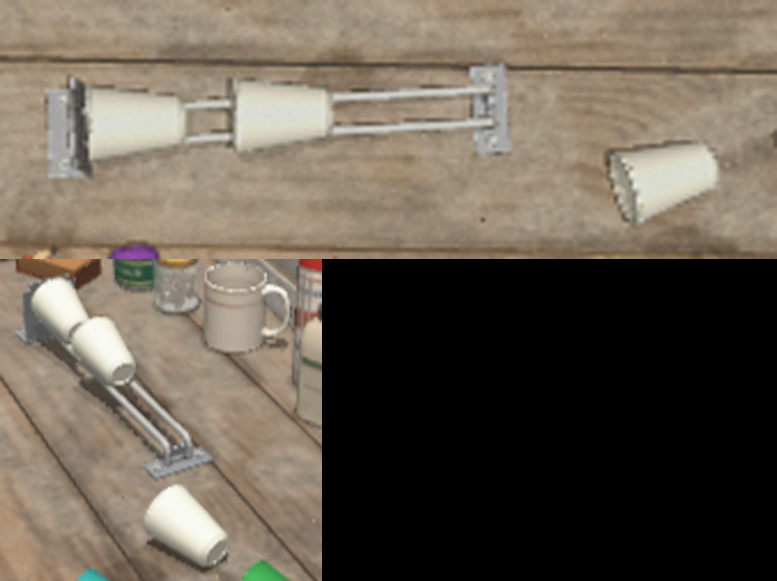

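The crop confirms it: the white bench cup is at (383,263), mouth towards the left (dark opening at about (373,265)), foot at about (398,259). The rails' midline in the top view runs from (295.5,245.7) to about (338,243.4).

```bash
python3 - <<'E'
from h import *
from scipy.spatial.transform import Rotation as Ro
np.set_printoptions(precision=1,suppress=True)
t,s=get_image('top'),get_image('side')
a=cups(t,(360,225,405,280))[0];b=cups(s,(300,270,350,325))[0]
print('bench tri',tri(t,a['c'],s,b['c']))
m=onz(t,(373.1,265.5),29);f=onz(t,(398.5,259.1),20);d=m-f
print('bench mouth',m,'foot',f,'len',np.linalg.norm(d[:2]),'yaw',np.degrees(np.arctan2(d[1],d[0])),'mid',(m+f)/2)
r0=onz(t,(295.5,245.7),30);r1=onz(t,(338.3,243.4),30);d=r0-r1
print('rail',r0,r1,'yaw',np.degrees(np.arctan2(d[1],d[0])),'open tri',tri(t,(338,243.4),s,(322.4,268)))
u=d/np.linalg.norm(d);print('stop from open',r1+340*u)
for c in cups(t,(215,225,320,280)): print('cup foot,mouth',onz(t,c['foot'],55),onz(t,c['mouth'],75),'mid',onz(t,c['c'],75))
for n,X in(('open',r1),('benchmid',(m+f)/2)): print(n,proj(s,X))
q=read_state();print(q['eef_pos'],Ro.from_euler('xyz',q['tool_rot']).as_matrix())
E
```

```text
bench tri [ 504.4 -228.6   40.8]
bench mouth [ 498.1 -191.1   29. ] foot [ 519.9 -271.    20. ] len 82.86917763871541 yaw 105.27153362108083 mid [ 509.  -231.1   24.5]
rail [555.2  49.5  30. ] [564.7 -82.8  30. ] yaw 94.09291072782112 open tri [565.2 -82.1  18.9]
stop from open [540.4 256.3  30. ]
cup foot,mouth [555.7  52.6  55. ] [548.6 128.4  75. ] mid [551.  93.  75.]
cup foot,mouth [547.  173.9  55. ] [539.2 248.3  75. ] mid [542.  212.1  75. ]
open [322.5 264.6]
benchmid [328.2 303.6]
[279.6 586.6 231. ] [[-0.9  0.4 -0. ]
 [ 0.4  0.9 -0. ]
 [ 0.  -0.  -1. ]]
```

```bash
cat > go.py <<'E'
import sys
from h import *
from scipy.spatial.transform import Rotation as Ro
# usage: go.py x y z yawdeg ; prints tool-frame shift (cm) and turn (rad) to a tool-down pose
q=read_state();R=Ro.from_euler('xyz',q['tool_rot'])
for a in sys.argv[1:]:
    x,y,z,w=map(float,a.split(','))
    d=R.inv().apply(np.r_[x,y,z]-q['eef_pos'])/10
    r=(R.inv()*Ro.from_euler('xyz',[180,0,w],degrees=True)).as_rotvec()
    print(a,'d',d.round(2),'a',r.round(3))
E
python3 go.py 470,150,230,130 508,-231,160,105
```

```text
470,150,230,130 d [-35.98 -31.22   0.12] a [-0.001  0.     0.428]
508,-231,160,105 d [-55.8  -63.97   7.14] a [-0.001  0.     0.864]
```

Call:
send_rows(series=[{"dx": -36,"dy": -31.2,"dz": 0.1,"az": 0.428,"hand": 0},{"dx": -36,"dy": -31.2,"dz": 0.1,"az": 0.428,"hand": 0},{"dx": -36,"dy": -31.2,"dz": 0.1,"az": 0.428,"hand": 0},{"dx": -36,"dy": -31.2,"dz": 0.1,"az": 0.428,"hand": 0},{"dx": -36,"dy": -31.2,"dz": 0.1,"az": 0.428,"hand": 0},{"dx": -36,"dy": -31.2,"dz": 0.1,"az": 0.428,"hand": 0},{"dx": -36,"dy": -31.2,"dz": 0.1,"az": 0.428,"hand": 0},{"dx": -36,"dy": -31.2,"dz": 0.1,"az": 0.428,"hand": 0},{"dx": -36,"dy": -31.2,"dz": 0.1,"az": 0.428,"hand": 0},{"dx": -36,"dy": -31.2,"dz": 0.1,"az": 0.428,"hand": 0}])

```text
invalid input at $.series[0]: expected keys ax, ay, az, dx, dy, dz, hand
```

```bash
python3 go.py 508,-231,160,105
```

```text
508,-231,160,105 d [-55.8  -63.97   7.14] a [-0.001  0.     0.864]
```

Call:
send_rows(series=[{"ax": 0,"ay": 0,"dx": -36,"dy": -31.2,"dz": 0.1,"az": 0.428,"hand": 0},{"ax": 0,"ay": 0,"dx": -36,"dy": -31.2,"dz": 0.1,"az": 0.428,"hand": 0},{"ax": 0,"ay": 0,"dx": -36,"dy": -31.2,"dz": 0.1,"az": 0.428,"hand": 0},{"ax": 0,"ay": 0,"dx": -36,"dy": -31.2,"dz": 0.1,"az": 0.428,"hand": 0},{"ax": 0,"ay": 0,"dx": -36,"dy": -31.2,"dz": 0.1,"az": 0.428,"hand": 0},{"ax": 0,"ay": 0,"dx": -36,"dy": -31.2,"dz": 0.1,"az": 0.428,"hand": 0},{"ax": 0,"ay": 0,"dx": -36,"dy": -31.2,"dz": 0.1,"az": 0.428,"hand": 0},{"ax": 0,"ay": 0,"dx": -36,"dy": -31.2,"dz": 0.1,"az": 0.428,"hand": 0},{"ax": 0,"ay": 0,"dx": -36,"dy": -31.2,"dz": 0.1,"az": 0.428,"hand": 0},{"ax": 0,"ay": 0,"dx": -36,"dy": -31.2,"dz": 0.1,"az": 0.428,"hand": 0}])

```text
clock: 1.3
eef_pos: [471.9, 145.4, 230.6]
tool_rot: [-3.141, 0.002, 2.263]
force: [0.7, -0.3, 0.7]
width: 85.1
gripper_force: 0.0
```

```bash
python3 go.py 508,-231,160,105
```

```text
508,-231,160,105 d [-31.26 -21.25   7.13] a [0.    0.002 0.431]
```

Call:
send_rows(series=[{"ax": 0,"ay": 0,"az": 0.431,"dx": -31.3,"dy": -21.3,"dz": 7.1,"hand": 0},{"ax": 0,"ay": 0,"az": 0.431,"dx": -31.3,"dy": -21.3,"dz": 7.1,"hand": 0},{"ax": 0,"ay": 0,"az": 0.431,"dx": -31.3,"dy": -21.3,"dz": 7.1,"hand": 0},{"ax": 0,"ay": 0,"az": 0.431,"dx": -31.3,"dy": -21.3,"dz": 7.1,"hand": 0},{"ax": 0,"ay": 0,"az": 0.431,"dx": -31.3,"dy": -21.3,"dz": 7.1,"hand": 0},{"ax": 0,"ay": 0,"az": 0.431,"dx": -31.3,"dy": -21.3,"dz": 7.1,"hand": 0},{"ax": 0,"ay": 0,"az": 0.431,"dx": -31.3,"dy": -21.3,"dz": 7.1,"hand": 0},{"ax": 0,"ay": 0,"az": 0.431,"dx": -31.3,"dy": -21.3,"dz": 7.1,"hand": 0},{"ax": 0,"ay": 0,"az": 0.431,"dx": -31.3,"dy": -21.3,"dz": 7.1,"hand": 0},{"ax": 0,"ay": 0,"az": 0.431,"dx": -31.3,"dy": -21.3,"dz": 7.1,"hand": 0}])

```text
clock: 2.3
eef_pos: [507.9, -227.0, 159.0]
tool_rot: [-3.141, -0.001, 1.836]
force: [0.6, 0.7, -0.5]
width: 85.2
gripper_force: 0.0
```

```bash
python3 - <<'E'
from h import *
s=get_image('side')
cv2.imwrite('pics/s2.png',cv2.resize(s['pixels'][180:360,220:420],None,fx=3,fy=3,interpolation=cv2.INTER_CUBIC)[:,:,::-1])
E
python3 go.py 508,-231,60,105 508,-231,4,105
```

```text
508,-231,60,105 d [-0.54 -0.17  9.91] a [-0.    -0.001  0.006]
508,-231,4,105 d [-0.55 -0.17 15.51] a [-0.    -0.001  0.006]
```

View pics/s2.png

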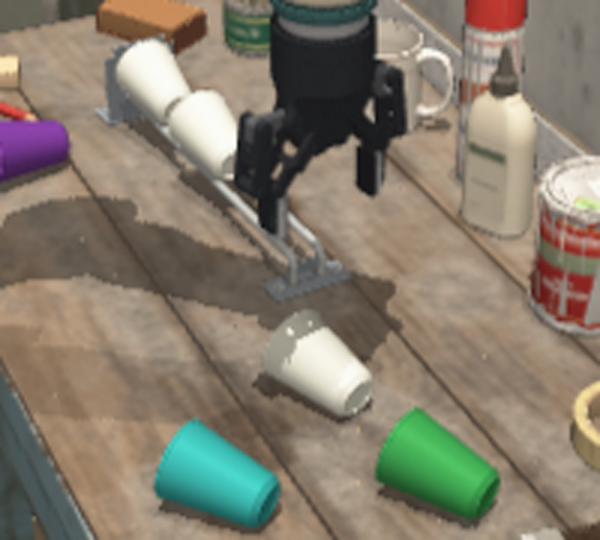

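The side crop shows the open gripper straddling the cup, which lies undisturbed at (325,302) full-frame. I'll descend and grip.

Call:
send_rows(series=[{"ax": 0,"ay": 0,"az": 0,"dx": -0.4,"dy": -0.1,"dz": 4,"hand": 0},{"ax": 0,"ay": 0,"az": 0,"dx": -0.4,"dy": -0.1,"dz": 8,"hand": 0},{"ax": 0,"ay": 0,"az": 0,"dx": -0.4,"dy": -0.1,"dz": 11,"hand": 0},{"ax": 0,"ay": 0,"az": 0,"dx": -0.4,"dy": -0.1,"dz": 13.5,"hand": 0},{"ax": 0,"ay": 0,"az": 0,"dx": -0.4,"dy": -0.1,"dz": 15,"hand": 0},{"ax": 0,"ay": 0,"az": 0,"dx": -0.4,"dy": -0.1,"dz": 15.5,"hand": 0},{"ax": 0,"ay": 0,"az": 0,"dx": -0.4,"dy": -0.1,"dz": 15.5,"hand": 0},{"ax": 0,"ay": 0,"az": 0,"dx": -0.4,"dy": -0.1,"dz": 15.5,"hand": 0.2},{"ax": 0,"ay": 0,"az": 0,"dx": -0.4,"dy": -0.1,"dz": 15.5,"hand": 0.3},{"ax": 0,"ay": 0,"az": 0,"dx": -0.4,"dy": -0.1,"dz": 15.5,"hand": 0.4}])

```text
clock: 3.35
eef_pos: [509.3, -230.8, 5.6]
tool_rot: [3.14, 0.001, 1.838]
force: [-1.4, 1.8, 7.3]
width: 51.7
gripper_force: 28.2
```

Call:
send_rows(series=[{"ax": 0,"ay": 0,"az": 0,"dx": 0,"dy": 0,"dz": 0,"hand": 0.5},{"ax": 0,"ay": 0,"az": 0,"dx": 0,"dy": 0,"dz": 0,"hand": 0.7},{"ax": 0,"ay": 0,"az": 0,"dx": 0,"dy": 0,"dz": 0,"hand": 1},{"ax": 0,"ay": 0,"az": 0,"dx": 0,"dy": 0,"dz": 0,"hand": 1},{"ax": 0,"ay": 0,"az": 0,"dx": 0,"dy": 0,"dz": 0,"hand": 1}])

```text
clock: 3.85
eef_pos: [509.3, -230.8, 5.9]
tool_rot: [3.14, 0.001, 1.838]
force: [-0.7, 1.0, 8.5]
width: 51.0
gripper_force: 60.0
```

```bash
python3 go.py 509.3,-230.8,110,105.3 558.5,0,110,94.5
```

```text
509.3,-230.8,110,105.3 d [-1.000e-02  2.000e-02 -1.041e+01] a [0.002 0.001 0.   ]
558.5,0,110,94.5 d [ 20.95  10.85 -10.41] a [0.002 0.001 0.189]
```

Call:
send_rows(series=[{"ax": 0,"ay": 0,"az": 0,"dx": 0,"dy": 0,"dz": -2,"hand": 1},{"ax": 0,"ay": 0,"az": 0,"dx": 0,"dy": 0,"dz": -5,"hand": 1},{"ax": 0,"ay": 0,"az": 0,"dx": 0,"dy": 0,"dz": -9,"hand": 1},{"ax": 0,"ay": 0,"az": 0.05,"dx": 3,"dy": 1.5,"dz": -10.4,"hand": 1},{"ax": 0,"ay": 0,"az": 0.1,"dx": 7,"dy": 3.6,"dz": -10.4,"hand": 1},{"ax": 0,"ay": 0,"az": 0.15,"dx": 11,"dy": 5.7,"dz": -10.4,"hand": 1},{"ax": 0,"ay": 0,"az": 0.189,"dx": 15,"dy": 7.8,"dz": -10.4,"hand": 1},{"ax": 0,"ay": 0,"az": 0.189,"dx": 18.5,"dy": 9.6,"dz": -10.4,"hand": 1},{"ax": 0,"ay": 0,"az": 0.189,"dx": 20.9,"dy": 10.9,"dz": -10.4,"hand": 1},{"ax": 0,"ay": 0,"az": 0.189,"dx": 20.9,"dy": 10.9,"dz": -10.4,"hand": 1}])

```text
clock: 4.85
eef_pos: [559.4, 6.1, 108.5]
tool_rot: [3.14, -0.003, 1.657]
force: [-0.4, -0.1, -0.3]
width: 50.8
gripper_force: 61.6
```

```bash
python3 - <<'E'
from h import *
t,s=get_image('top'),get_image('side')
a=cv2.resize(t['pixels'][205:290,200:400],None,fx=3.5,fy=3.5,interpolation=cv2.INTER_CUBIC)
b=cv2.resize(s['pixels'][180:300,230:410],None,fx=2.4,fy=2.4,interpolation=cv2.INTER_CUBIC)
o=np.zeros((a.shape[0]+b.shape[0],a.shape[1],3),np.uint8);o[:a.shape[0]]=a;o[a.shape[0]:,:b.shape[1]]=b
cv2.imwrite('pics/c3.png',o[:,:,::-1])
E
python3 go.py 558.5,0,60,94.5 558.5,0,37,94.5
```

```text
558.5,0,60,94.5 d [-0.03 -0.    4.86] a [0.    0.    0.001]
558.5,0,37,94.5 d [-0.03 -0.01  7.16] a [0.    0.    0.001]
```

View pics/c3.png

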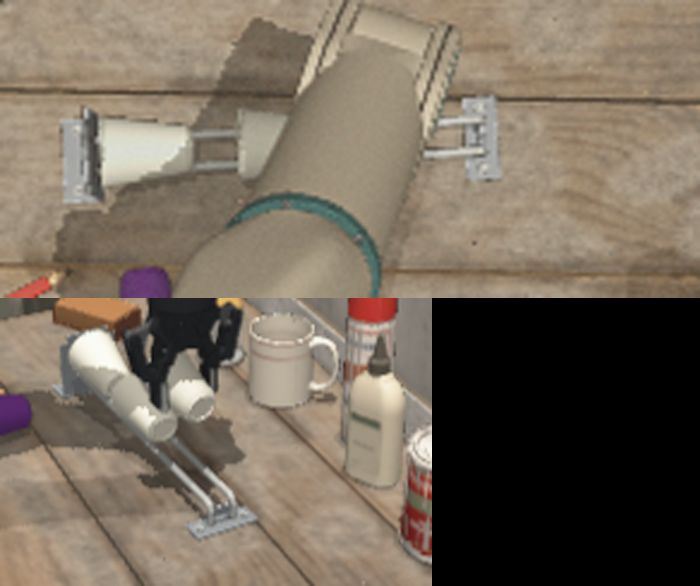

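The side crop shows the cup held above the rails, its foot centre at about (313.3,223.8) full-frame and mouth towards the plate. The second and inner cups are unmoved.

```bash
python3 - <<'E'
from h import *
s=get_image('side');q=read_state();e=q['eef_pos'];w=np.radians(94.5);u=np.r_[np.cos(w),np.sin(w),0]
for dz in(-12,-6,0): print(dz,proj(s,e-39*u+[0,0,20+dz]))
print('+y10',proj(s,e-49*u+[0,0,14]),e)
E
```

```text
-12 [314.20502242 228.65464158]
-6 [314.18655605 226.64096082]
0 [314.16801095 224.61869635]
+y10 [316.09260539 228.33640609] [558.28212118  -1.07578759 108.64852488]
```

Call:
send_rows(series=[{"ax": 0,"ay": 0,"az": 0,"dx": 0,"dy": 0,"dz": 2,"hand": 1},{"ax": 0,"ay": 0,"az": 0,"dx": 0,"dy": 0,"dz": 4,"hand": 1},{"ax": 0,"ay": 0,"az": 0,"dx": 0,"dy": 0,"dz": 5,"hand": 1},{"ax": 0,"ay": 0,"az": 0,"dx": 0,"dy": 0,"dz": 6,"hand": 1},{"ax": 0,"ay": 0,"az": 0,"dx": 0,"dy": 0,"dz": 6,"hand": 1}])

```text
clock: 5.5
eef_pos: [557.7, -1.1, 47.4]
tool_rot: [-3.14, 0.0, 1.647]
force: [0.6, -0.3, 0.1]
width: 50.8
gripper_force: 61.6
```

```bash
python3 - <<'E'
from h import *
s=get_image('side')
cv2.imwrite('pics/s4.png',cv2.resize(s['pixels'][185:285,240:360],None,fx=5,fy=5,interpolation=cv2.INTER_CUBIC)[:,:,::-1])
E
python3 go.py 558.5,0,36,94.5
```

```text
558.5,0,36,94.5 d [0.09 0.04 1.21] a [-0.001  0.    -0.002]
```

View pics/s4.png

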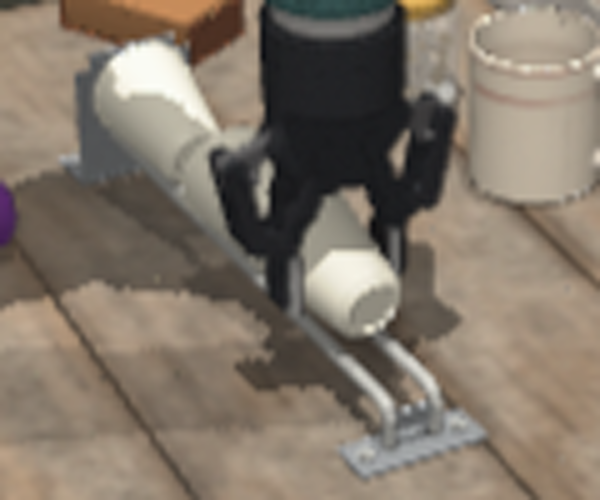

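The cup is centred over the rails: foot centre at crop (373,308), and the rails' midline passes directly below it. Lowering it gently.

Call:
send_rows(series=[{"ax": 0,"ay": 0,"az": 0,"dx": 0,"dy": 0,"dz": 0.5,"hand": 1},{"ax": 0,"ay": 0,"az": 0,"dx": 0,"dy": 0,"dz": 0.9,"hand": 1},{"ax": 0,"ay": 0,"az": 0,"dx": 0,"dy": 0,"dz": 1.1,"hand": 1},{"ax": 0,"ay": 0,"az": 0,"dx": 0,"dy": 0,"dz": 1.1,"hand": 1}])

```text
clock: 5.95
eef_pos: [558.8, -0.2, 37.4]
tool_rot: [3.141, 0.0, 1.649]
force: [0.7, 0.2, 0.5]
width: 50.9
gripper_force: 61.8
```

Call:
send_rows(series=[{"ax": 0,"ay": 0,"az": 0,"dx": 0,"dy": 0,"dz": 0.1,"hand": 1},{"ax": 0,"ay": 0,"az": 0,"dx": 0,"dy": 0,"dz": 0.2,"hand": 1},{"ax": 0,"ay": 0,"az": 0,"dx": 0,"dy": 0,"dz": 0.2,"hand": 1}])

```text
clock: 6.25
eef_pos: [559.1, -0.4, 36.7]
tool_rot: [3.14, -0.0, 1.648]
force: [-1.0, -1.0, 12.0]
width: 50.7
gripper_force: 62.6
```

Contact (12 N). Releasing, then backing straight up.

Call:
send_rows(series=[{"ax": 0,"ay": 0,"az": 0,"dx": 0,"dy": 0,"dz": -0.1,"hand": 0.4},{"ax": 0,"ay": 0,"az": 0,"dx": 0,"dy": 0,"dz": -0.1,"hand": 0.3},{"ax": 0,"ay": 0,"az": 0,"dx": 0,"dy": 0,"dz": -0.1,"hand": 0.1},{"ax": 0,"ay": 0,"az": 0,"dx": 0,"dy": 0,"dz": -0.1,"hand": 0},{"ax": 0,"ay": 0,"az": 0,"dx": 0,"dy": 0,"dz": -0.1,"hand": 0},{"ax": 0,"ay": 0,"az": 0,"dx": 0,"dy": 0,"dz": -1.5,"hand": 0},{"ax": 0,"ay": 0,"az": 0,"dx": 0,"dy": 0,"dz": -4,"hand": 0},{"ax": 0,"ay": 0,"az": 0,"dx": 0,"dy": 0,"dz": -8,"hand": 0},{"ax": 0,"ay": 0,"az": 0,"dx": 0,"dy": 0,"dz": -11,"hand": 0},{"ax": 0,"ay": 0,"az": 0,"dx": 0,"dy": 0,"dz": -11,"hand": 0}])

```text
clock: 7.25
eef_pos: [561.5, -0.6, 150.2]
tool_rot: [3.133, 0.001, 1.649]
force: [0.2, 0.9, 0.0]
width: 85.5
gripper_force: 0.0
```

```bash
python3 go.py 567,-100,147,94.5 567,-100,46,94.5
```

```text
567,-100,147,94.5 d [-9.95 -0.22  0.32] a [ 0.009  0.001 -0.001]
567,-100,46,94.5 d [-9.94 -0.31 10.42] a [ 0.009  0.001 -0.001]
```

Call:
send_rows(series=[{"ax": 0,"ay": 0,"az": 0,"dx": -4,"dy": -0.1,"dz": 0,"hand": 0.5},{"ax": 0,"ay": 0,"az": 0,"dx": -8,"dy": -0.3,"dz": 0,"hand": 1},{"ax": 0,"ay": 0,"az": 0,"dx": -9.9,"dy": -0.3,"dz": 0,"hand": 1},{"ax": 0,"ay": 0,"az": 0,"dx": -9.9,"dy": -0.3,"dz": 0.5,"hand": 1},{"ax": 0,"ay": 0,"az": 0,"dx": -9.9,"dy": -0.3,"dz": 3,"hand": 1},{"ax": 0,"ay": 0,"az": 0,"dx": -9.9,"dy": -0.3,"dz": 6,"hand": 1},{"ax": 0,"ay": 0,"az": 0,"dx": -9.9,"dy": -0.3,"dz": 9,"hand": 1},{"ax": 0,"ay": 0,"az": 0,"dx": -9.9,"dy": -0.3,"dz": 10.4,"hand": 1},{"ax": 0,"ay": 0,"az": 0,"dx": -9.9,"dy": -0.3,"dz": 10.4,"hand": 1}])

```text
clock: 8.15
eef_pos: [561.4, -97.6, 39.3]
tool_rot: [-3.137, -0.002, 1.65]
force: [-1.4, -0.4, 1.0]
width: -0.2
gripper_force: 0.0
```

```bash
python3 - <<'E'
from h import *
t,s=get_image('top'),get_image('side')
a=cv2.resize(t['pixels'][205:290,200:400],None,fx=3.5,fy=3.5,interpolation=cv2.INTER_CUBIC)
b=cv2.resize(s['pixels'][185:285,240:380],None,fx=3,fy=3,interpolation=cv2.INTER_CUBIC)
o=np.zeros((a.shape[0]+b.shape[0],a.shape[1],3),np.uint8);o[:a.shape[0]]=a;o[a.shape[0]:,:b.shape[1]]=b
cv2.imwrite('pics/c5.png',o[:,:,::-1])
E
python3 go.py 562.2,-45,46,94.3 549.7,125,46,94.3
```

```text
562.2,-45,46,94.3 d [ 5.37  0.29 -0.42] a [ 0.    -0.     0.003]
549.7,125,46,94.3 d [22.41  0.38 -0.42] a [ 0.    -0.     0.003]
```

View pics/c5.png

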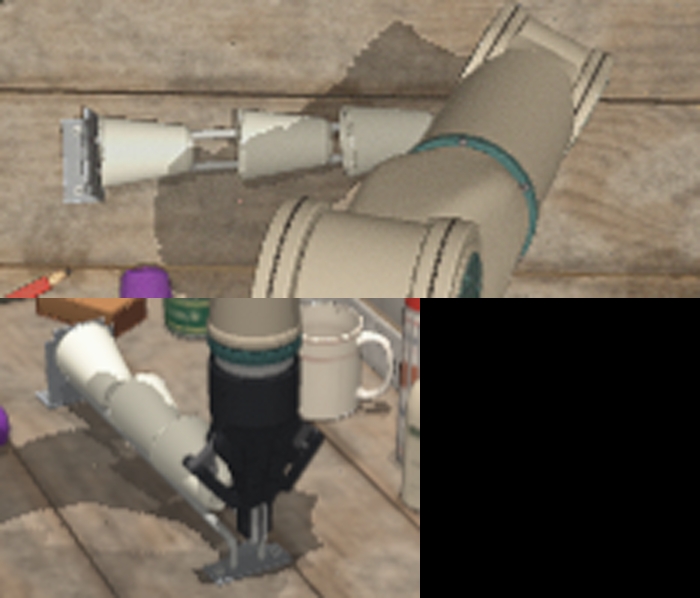

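All three cups lie on the rails in line, mouths towards the plate: feet at top-crop (190,150) and (325,145), with the third cup's mouth at (345,140). The shut fingers stand behind the foot of the outer cup. Now pushing along the rails.

Call:
send_rows(series=[{"ax": 0,"ay": 0,"az": 0,"dx": 1,"dy": 0.3,"dz": -0.4,"hand": 1},{"ax": 0,"ay": 0,"az": 0,"dx": 2.5,"dy": 0.3,"dz": -0.4,"hand": 1},{"ax": 0,"ay": 0,"az": 0,"dx": 4,"dy": 0.3,"dz": -0.4,"hand": 1},{"ax": 0,"ay": 0,"az": 0,"dx": 5,"dy": 0.3,"dz": -0.4,"hand": 1},{"ax": 0,"ay": 0,"az": 0,"dx": 6,"dy": 0.3,"dz": -0.4,"hand": 1},{"ax": 0,"ay": 0,"az": 0,"dx": 7,"dy": 0.3,"dz": -0.4,"hand": 1},{"ax": 0,"ay": 0,"az": 0,"dx": 8,"dy": 0.3,"dz": -0.4,"hand": 1},{"ax": 0,"ay": 0,"az": 0,"dx": 9,"dy": 0.3,"dz": -0.4,"hand": 1},{"ax": 0,"ay": 0,"az": 0,"dx": 10,"dy": 0.3,"dz": -0.4,"hand": 1},{"ax": 0,"ay": 0,"az": 0,"dx": 10,"dy": 0.3,"dz": -0.4,"hand": 1}])

```text
clock: 9.25
eef_pos: [558.1, 3.2, 45.1]
tool_rot: [-3.141, -0.002, 1.651]
force: [-0.1, 1.5, 0.4]
width: -0.1
gripper_force: 0.0
```

```bash
python3 - <<'E'
from h import *
t,s=get_image('top'),get_image('side')
a=cv2.resize(t['pixels'][205:290,200:400],None,fx=3.5,fy=3.5,interpolation=cv2.INTER_CUBIC)
b=cv2.resize(s['pixels'][185:285,240:380],None,fx=3,fy=3,interpolation=cv2.INTER_CUBIC)
o=np.zeros((a.shape[0]+b.shape[0],a.shape[1],3),np.uint8);o[:a.shape[0]]=a;o[a.shape[0]:,:b.shape[1]]=b
cv2.imwrite('pics/c6.png',o[:,:,::-1])
E
python3 go.py 549.7,125,46,94.3
```

```text
549.7,125,46,94.3 d [12.39  0.12 -0.08] a [-0.    -0.     0.004]
```

View pics/c6.png

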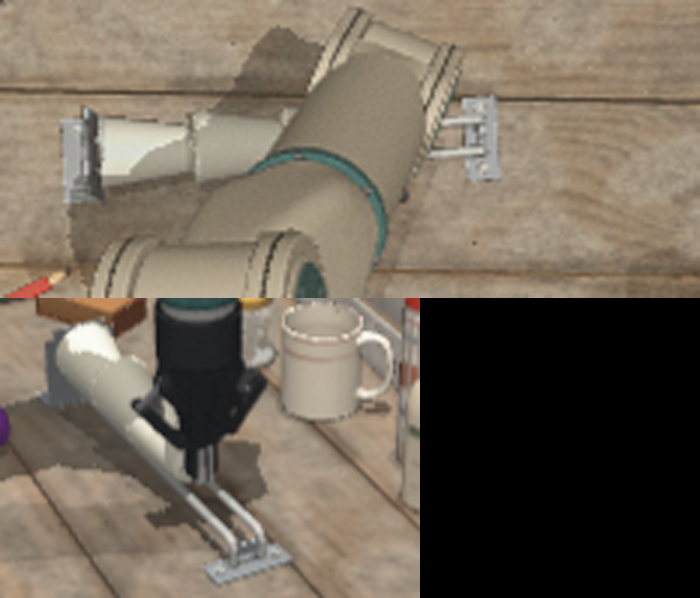

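The second cup has slid up to the inner cup's foot (crop (192,145)) without nesting yet. Everything is in line and the force is low, so I'll push on more slowly.

Call:
send_rows(series=[{"ax": 0,"ay": 0,"az": 0,"dx": 0.6,"dy": 0.0,"dz": 0,"hand": 1},{"ax": 0,"ay": 0,"az": 0,"dx": 1.2,"dy": 0.0,"dz": 0,"hand": 1},{"ax": 0,"ay": 0,"az": 0,"dx": 1.8,"dy": 0.0,"dz": 0,"hand": 1},{"ax": 0,"ay": 0,"az": 0,"dx": 2.4,"dy": 0.0,"dz": 0,"hand": 1},{"ax": 0,"ay": 0,"az": 0,"dx": 3,"dy": 0.0,"dz": 0,"hand": 1}])

```text
clock: 9.85
eef_pos: [556.0, 31.3, 45.3]
tool_rot: [3.142, -0.0, 1.649]
force: [-0.2, -1.2, 0.6]
width: 0.3
gripper_force: 0.6
```

Call:
send_rows(series=[{"ax": 0,"ay": 0,"az": 0,"dx": 0.6,"dy": 0.0,"dz": 0,"hand": 1},{"ax": 0,"ay": 0,"az": 0,"dx": 1.2,"dy": 0.0,"dz": 0,"hand": 1},{"ax": 0,"ay": 0,"az": 0,"dx": 1.8,"dy": 0.0,"dz": 0,"hand": 1},{"ax": 0,"ay": 0,"az": 0,"dx": 2.4,"dy": 0.0,"dz": 0,"hand": 1},{"ax": 0,"ay": 0,"az": 0,"dx": 3,"dy": 0.0,"dz": 0,"hand": 1}])

```text
clock: 10.35
eef_pos: [553.7, 60.8, 45.3]
tool_rot: [3.141, 0.0, 1.649]
force: [0.1, -2.7, 1.1]
width: 0.1
gripper_force: 1.1
```

```bash
python3 - <<'E'
from h import *
t,s=get_image('top'),get_image('side')
a=cv2.resize(t['pixels'][205:290,200:400],None,fx=3.5,fy=3.5,interpolation=cv2.INTER_CUBIC)
b=cv2.resize(s['pixels'][185:285,240:380],None,fx=3,fy=3,interpolation=cv2.INTER_CUBIC)
o=np.zeros((a.shape[0]+b.shape[0],a.shape[1],3),np.uint8);o[:a.shape[0]]=a;o[a.shape[0]:,:b.shape[1]]=b
cv2.imwrite('pics/c7.png',o[:,:,::-1])
E
python3 go.py 549.7,125,46,94.3
```

```text
549.7,125,46,94.3 d [ 6.32  0.12 -0.07] a [-0.    -0.001  0.004]
```

View pics/c7.png

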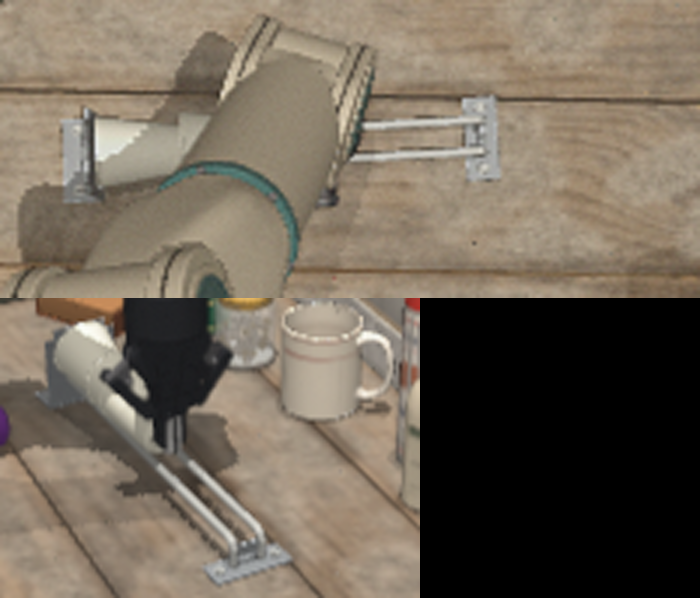

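The inner cup is now against the plate and the outer cup is nesting; the cups are level and in line at about 3 N. Continuing to home in small calls, watching the force.

Call:
send_rows(series=[{"ax": 0,"ay": 0,"az": 0,"dx": 0.6,"dy": 0.0,"dz": 0,"hand": 1},{"ax": 0,"ay": 0,"az": 0,"dx": 1.2,"dy": 0.0,"dz": 0,"hand": 1},{"ax": 0,"ay": 0,"az": 0,"dx": 1.8,"dy": 0.0,"dz": 0,"hand": 1},{"ax": 0,"ay": 0,"az": 0,"dx": 2.4,"dy": 0.0,"dz": 0,"hand": 1},{"ax": 0,"ay": 0,"az": 0,"dx": 3,"dy": 0.0,"dz": 0,"hand": 1}])

```text
clock: 10.95
eef_pos: [551.2, 91.2, 45.3]
tool_rot: [-3.141, -0.0, 1.649]
force: [0.5, -1.3, 0.7]
width: -0.4
gripper_force: 1.0
```

Call:
send_rows(series=[{"ax": 0,"ay": 0,"az": 0,"dx": 0.4,"dy": 0.0,"dz": 0,"hand": 1},{"ax": 0,"ay": 0,"az": 0,"dx": 0.8,"dy": 0.0,"dz": 0,"hand": 1},{"ax": 0,"ay": 0,"az": 0,"dx": 1.2,"dy": 0.0,"dz": 0,"hand": 1},{"ax": 0,"ay": 0,"az": 0,"dx": 1.2,"dy": 0.0,"dz": 0,"hand": 1}])

```text
clock: 11.35
eef_pos: [550.2, 103.4, 45.2]
tool_rot: [-3.141, -0.001, 1.65]
force: [-0.9, 0.7, -0.7]
width: 0.2
gripper_force: 0.0
```

Call:
send_rows(series=[{"ax": 0,"ay": 0,"az": 0,"dx": 0.2,"dy": 0.0,"dz": 0,"hand": 1},{"ax": 0,"ay": 0,"az": 0,"dx": 0.4,"dy": 0.0,"dz": 0,"hand": 1},{"ax": 0,"ay": 0,"az": 0,"dx": 0.6,"dy": 0.0,"dz": 0,"hand": 1}])

```text
clock: 11.65
eef_pos: [550.0, 108.2, 45.3]
tool_rot: [3.142, 0.0, 1.648]
force: [1.1, -3.0, 0.2]
width: 0.0
gripper_force: 1.1
```

Call:
send_rows(series=[{"ax": 0,"ay": 0,"az": 0,"dx": 0.2,"dy": 0.0,"dz": 0,"hand": 1},{"ax": 0,"ay": 0,"az": 0,"dx": 0.3,"dy": 0.0,"dz": 0,"hand": 1}])

```text
clock: 11.85
eef_pos: [549.7, 111.5, 45.3]
tool_rot: [-3.142, 0.0, 1.649]
force: [-0.1, -2.1, 0.4]
width: -0.1
gripper_force: 1.2
```

Call:
send_rows(series=[{"ax": 0,"ay": 0,"az": 0,"dx": 0.2,"dy": 0.0,"dz": 0,"hand": 1},{"ax": 0,"ay": 0,"az": 0,"dx": 0.3,"dy": 0.0,"dz": 0,"hand": 1}])

```text
clock: 12.05
eef_pos: [549.5, 114.4, 45.3]
tool_rot: [3.142, 0.0, 1.649]
force: [0.2, -3.3, 1.1]
width: 0.2
gripper_force: 1.4
```

Call:
send_rows(series=[{"ax": 0,"ay": 0,"az": 0,"dx": 0.2,"dy": 0.0,"dz": 0,"hand": 1},{"ax": 0,"ay": 0,"az": 0,"dx": 0.2,"dy": 0.0,"dz": 0,"hand": 1}])

```text
clock: 12.25
eef_pos: [549.4, 116.5, 45.3]
tool_rot: [3.141, 0.0, 1.649]
force: [0.2, -2.6, 1.3]
width: -0.1
gripper_force: 1.3
```

Call:
send_rows(series=[{"ax": 0,"ay": 0,"az": 0,"dx": 0.2,"dy": 0.0,"dz": 0,"hand": 1},{"ax": 0,"ay": 0,"az": 0,"dx": 0.3,"dy": 0.0,"dz": 0,"hand": 1}])

```text
clock: 12.45
eef_pos: [549.2, 119.1, 45.4]
tool_rot: [3.141, 0.0, 1.648]
force: [0.9, -5.7, 2.5]
width: 0.6
gripper_force: 2.9
```

Call:
send_rows(series=[{"ax": 0,"ay": 0,"az": 0,"dx": 0.2,"dy": 0.0,"dz": 0,"hand": 1},{"ax": 0,"ay": 0,"az": 0,"dx": 0.2,"dy": 0.0,"dz": 0,"hand": 1}])

```text
clock: 12.65
eef_pos: [549.3, 119.3, 45.5]
tool_rot: [3.141, 0.002, 1.647]
force: [0.6, -7.3, 2.7]
width: 0.2
gripper_force: 3.7
```

Call:
send_rows(series=[{"ax": 0,"ay": 0,"az": 0,"dx": 0.2,"dy": 0.0,"dz": 0,"hand": 1},{"ax": 0,"ay": 0,"az": 0,"dx": 0.4,"dy": 0.0,"dz": 0,"hand": 1},{"ax": 0,"ay": 0,"az": 0,"dx": 0.4,"dy": 0.0,"dz": 0,"hand": 1}])

```text
clock: 12.95
eef_pos: [549.5, 119.7, 45.7]
tool_rot: [3.14, 0.006, 1.645]
force: [0.3, -14.2, 4.2]
width: -0.1
gripper_force: 6.9
```

Call:
send_rows(series=[{"ax": 0,"ay": 0,"az": 0,"dx": 0.3,"dy": 0.0,"dz": 0,"hand": 1},{"ax": 0,"ay": 0,"az": 0,"dx": 0.5,"dy": 0.0,"dz": 0,"hand": 1},{"ax": 0,"ay": 0,"az": 0,"dx": 0.5,"dy": 0.0,"dz": 0,"hand": 1}])

```text
clock: 13.25
eef_pos: [549.9, 120.1, 46.1]
tool_rot: [3.139, 0.011, 1.642]
force: [1.1, -21.6, 6.3]
width: -0.2
gripper_force: 11.1
```

Call:
send_rows(series=[{"ax": 0,"ay": 0,"az": 0,"dx": 0,"dy": 0.0,"dz": 0,"hand": 1},{"ax": 0,"ay": 0,"az": 0,"dx": -1,"dy": 0.0,"dz": 0,"hand": 1},{"ax": 0,"ay": 0,"az": 0,"dx": -4,"dy": 0.0,"dz": 0,"hand": 1},{"ax": 0,"ay": 0,"az": 0,"dx": -8,"dy": 0.0,"dz": -2,"hand": 1},{"ax": 0,"ay": 0,"az": 0,"dx": -12,"dy": 0.0,"dz": -6,"hand": 1},{"ax": 0,"ay": 0,"az": 0,"dx": -16,"dy": 0.0,"dz": -10,"hand": 1},{"ax": 0,"ay": 0,"az": 0,"dx": -20,"dy": 0.0,"dz": -12,"hand": 1},{"ax": 0,"ay": 0,"az": 0,"dx": -25,"dy": 0.0,"dz": -12,"hand": 1},{"ax": 0,"ay": 0,"az": 0,"dx": -29,"dy": 0.0,"dz": -12,"hand": 1},{"ax": 0,"ay": 0,"az": 0,"dx": -29,"dy": 0.0,"dz": -12,"hand": 1}])

```text
clock: 14.25
eef_pos: [570.6, -166.8, 166.3]
tool_rot: [3.14, 0.005, 1.639]
force: [-0.3, -0.8, 0.6]
width: -0.3
gripper_force: 0.0
```

```bash
python3 - <<'E'
from h import *
t,s=get_image('top'),get_image('side')
a=cv2.resize(t['pixels'][220:275,205:345],None,fx=5,fy=5,interpolation=cv2.INTER_CUBIC)
b=cv2.resize(s['pixels'][180:280,240:380],None,fx=3,fy=3,interpolation=cv2.INTER_CUBIC)
o=np.zeros((a.shape[0]+b.shape[0],a.shape[1],3),np.uint8);o[:a.shape[0]]=a;o[a.shape[0]:,:b.shape[1]]=b
cv2.imwrite('pics/c8.png',o[:,:,::-1])
u=np.r_[540.4-564.7,256.3+82.8,0]/340;stop=np.r_[540.4,256.3,0]
for n,l,z in(('m1',2,93),('m2',26,93),('m3',53,93),('foot',131,60)):
    p=proj(t,stop-l*u+[0,0,z]);print(n,(p-[205,220])*5,(proj(s,stop-l*u+[0,0,z])-[240,180])*3+[0,275])
E
```

```text
m1 [102.60844829 136.54834777] [ 79.98825935 311.28658601]
m2 [143.12328882 134.36982515] [ 90.25224464 320.83511716]
m3 [188.67693837 131.92036084] [102.05980693 331.81962982]
foot [324.89073222 130.32642591] [138.98493542 395.72551459]
```

View pics/c8.png

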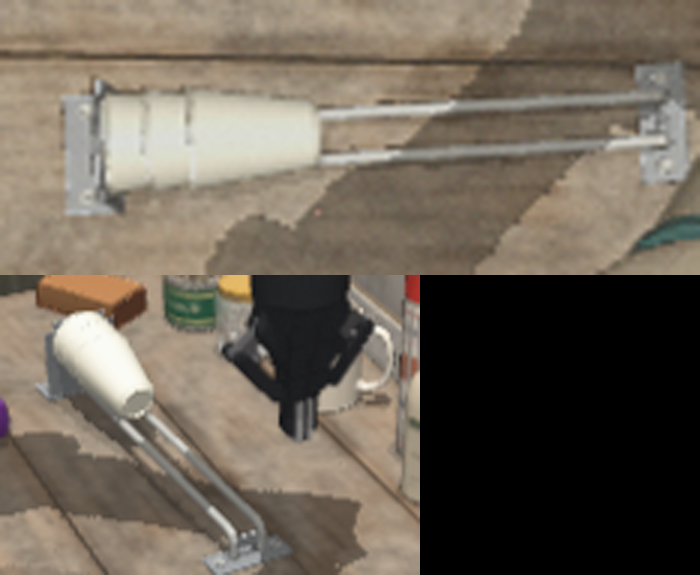

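The top crop shows rims at columns 105, 145 and 188 and the foot at 322. Fully home would put them at 103, 143, 189 and 325. The innermost mouth is against the plate, and the gripper is clear.

```bash
python3 -c "
from cell import finish_job;print(finish_job())"
```

```text
the job is handed in; nothing more can be done
None
```

The job is handed in: all three white cups lie nested on the rails, rims within about 1–2 mm of their fully-home positions in the last top picture, with the innermost mouth against the end plate, and I moved nothing else; it took about 14 s of the 45 s.

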